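Seat the viscometer ball and close its keeper

TASK

Put the steel ball of the falling-ball viscometer back in its holder tray: swing the flat keeper arm well clear of the round seat, nudge the loose ball across the tray until it drops into the seat, and swing the keeper back over the ball as far as its stop. Roll the polished ball along the tray and do not lift it; leave the beaker, the timer and the petri dish beside the tray where they are.

Things in the scene. Friction and masses are not known exactly. Their poses are not given: they have to be found in the camera images.
- ball_tray: Aluminium holder tray, fixed to the worktop, 170 (its x) x 260 (its y) mm. Origin under its centre, at worktop height; z up. Its flat deck is 18 mm above the worktop, framed by a low rim 7 mm wide that stands 5 mm above the deck. The seat lies in its -y half, the ball starts in its +y half.
- seat (a point): Centre of the mouth of the seat, a round flat-bottomed pocket in the deck, 34 mm in diameter and 8 mm deep, at x 0, y -50 mm of the tray; this point is level with the deck. Axes parallel to the tray's.
- ball_center (a point): Centre of the loose plain steel ball, 36 mm in diameter, about 0.19 kg. It rolls very freely. On the deck its centre is 18 mm above the deck; dropped in the seat, 10 mm above the deck (its top then 28 mm above the deck), with about 2 mm of side play.
- keeper_pivot (a point): On the vertical axis of the keeper, at mid-thickness of its arm; 50 mm to the tray's +x of the seat centre. A steel post 18 mm in diameter stands here from the deck to the arm.
- keeper (a joint): Angle of the flat steel keeper arm (14 mm wide, 6 thick, underside 31 mm above the deck). 0 = at its stop, pointing to the tray's -x straight over the seat; it grows counter-clockwise from above, the free end moving to the tray's -y; other stop 1.7. Starts 0 to 0.2. It clears a seated ball by 3 mm, but not a ball on the deck. Light friction (under 1 N at the pin) holds it where left.
- keeper_pin (a point): Middle of the upright round black pin on the keeper's free end, 12 mm in diameter and 26 mm tall (from 37 to 63 mm above the deck), 80 mm from the pivot axis; push it sideways or hold it lightly to swing the keeper.
- beaker: Bystander: small glass beaker, 56 mm wide, 65 mm tall, on the worktop beyond the tray. Origin under its centre.
- timer: Bystander: bench timer, 60 x 66 x 19 mm, on the worktop beside the tray's +y end. Origin under its centre.
- petri_dish: Bystander: petri dish, 58 mm across, 15 mm tall, on the worktop on the robot's side of the tray. Origin under its centre.
There are look-alikes about, which are no part of the job. Of the things that look like the part that bears ball_center, the smallest one is meant.

How it is judged (in metres and radians):
On the way, in this order (a step that is already met when the one before it is completed fails the run):
1. the keeper has been swung clear of the seat (past 0.5 rad) (value of joint keeper above 0.5 rad), for 0.1 s.
2. the ball has dropped into the seat while the keeper is clear (horizontal distance between ball_center and seat below 0.006 m and z of ball_center in the frame of seat below 0.0125 m and value of joint keeper above 0.35 rad), for 0.2 s.
At the end, for the whole second after the job is handed in: The ball lies still in the seat (centre within 6 mm of the seat's axis and less than 12.5 mm above the deck) and the keeper stands still over it, within 0.12 rad of its stop (horizontal distance between ball_center and seat below 0.006 m and z of ball_center in the frame of seat below 0.0125 m and value of joint keeper below 0.12 rad and linear speed of ball below 0.02 m/s and velocity of joint keeper between -0.05 and 0.05 rad/s); the robot touches nothing.
It fails at once if the ball is lifted more than 14 mm off the deck (z of ball_center in the frame of seat above 0.032 m).
It fails at once if the beaker, the timer or the petri dish is moved more than 30 mm (distance of any of beaker, timer, petri_dish from where it was at the start of the episode above 0.03 m).
It also fails if it takes over 69 s, if anything falls off the work surface, if the arm or the gripper's body presses on something with over 40 N, if the wrist force passes 120 N, or if a joint passes its speed limit or range.

ROBOT

A 6-joint arm with a two-finger parallel gripper is mounted at the origin on a cart in front of the work surface, level with it; the furniture and walls round the work are solid. World frame = base frame: x ahead of the robot, y to its left, z up, the work surface at z = 0. Lengths are in mm, angles in degrees, forces in N, time in s.
With the tool pointing down it reaches from about 250 to 725 mm from the base axis. Payload 4 kg.
Tool frame: the origin (TCP) lies on the centre line of the jaws, within the pads' length; the fingertips stand 11 mm ahead of it and the grasp point (between the pads) lies 8 mm behind it (arm.tcp_to_tips is the distance from the TCP to the fingertips, in mm); z points along the fingers, y is the line along which they close (so a half turn about z gives the same grasp; the last joint's range is limited). The gripper opens to 85 mm and grips with 20 to 120 N. Pads are 22 mm wide; open, the fingers measure 114 mm over their backs; the gripper's body (76 mm by 85 mm) begins 54 mm behind the grasp point. The pads swing forward as they close: fully open they stand 13 mm farther back than shut.
Start: joints at [-66.349, 13.785, 0.286, 76.501, 0, 90], TCP at [200.586, -458.001, 242.306] pointing down, gripper open.
Joint ranges: [-155.79, 155.79], [-60.16, 107.12], [-62.33, 73.08], [-114, 123.19], [-81.49, 82.49], [-180, 180]. Speed limits (degrees/s): [159.86, 159.86, 180, 180, 180, 180].

INTERFACE

Orientations are given as [roll, pitch, yaw] about the fixed x, y, z axes, in that order (R = Rz(yaw) Ry(pitch) Rx(roll)).
In Python, from plant import arm gives the robot as it stands. The module is installed in compiled form; this text tells all that it offers.
- The arm moves only by the tool apply_moves, never from a script. Its argument "motion" is a list that holds one entry, the list of rows, each a list of 7 numbers: the shift along the tool's x, y, z as a fraction of full scale, then the turn, a rotation vector about the tool's x, y, z as a fraction of full scale, then the finger opening in mm, from 0 to 85.4. In form: [[[dx, dy, dz, ax, ay, az, claw], ...]]. A call has 1 to 12 rows; each row is the pose to reach, as a shift and turn from the pose commanded when the call began, along the tool's axes at that moment; what a row does not reach only later rows make up. Full scale, the value 1, is 250 mm for a shift and 60 degrees for a turn. A row lasts 1/8 s, in which the tool goes at most 62.5 mm and 10.7 degrees, less where a joint would pass 70% of its speed; a pose out of reach is approached as far as the arm can. A call with a number of a shift or a turn outside -1 to 1 is refused whole. A call with a gripper value outside its range is refused whole. The fingers move at their own pace and stop on an object; "squeeze" is the grip in N (left out, the last holds). Time passes only in rows, so rows that repeat a pose let the fingers close. It gives the time, the measured TCP pose, the force, the opening and the grip force at its end, in the units of the state.
- arm.state(): the state, without advancing time (a new reading comes with each control period).
- arm.grab_frame(name): name is "side" or "top" or "wrist"; returns the picture (420x560x3 uint8, red, green, blue); there is no depth.
- arm.camera_params(name): a dict with "camera_matrix" (3x3 intrinsics, pixels), "R" (3x3) and "t" (3): a world point X has camera coordinates R X + t; the wrist camera has in their place "T_tool_cam" (4x4, takes a point from camera to tool coordinates, whose origin is the TCP and whose axes are the flange's). Camera axes: x right, y down, z forward; pixel columns grow to the right and rows downward; lengths in mm; the calibration is good to about 2 mm. The wrist camera is an equidistant fisheye: a pixel r from the principal point sees the ray r / f radians off the axis. A picture is of the moment at which its call begins: read the wrist's pose just before it. camera_params takes no time and is no camera call.
- arm.job_done(): hands the job in; it is judged then, once.
The state is a dict: "t": time; "joint_positions": joint angles; "joint_velocities": joint speeds; "effort": joint torques, N m; "eef_pos": TCP position; "ee_rot": TCP orientation; "force": force on the tool from outside, world axes, zero at the start; "moment": the same for the moment, N m; "gripper_width": finger opening in mm; "gripper_force": force on a finger pad.
Only numpy, scipy, OpenCV 4.12 (cv2) and the standard library are available. Lean on these libraries where they do the work, as an engineer would, in place of code of your own. Each camera call takes 0.05 s, during which the arm holds its last target. There are 200 camera calls.

## Working session

There is one attempt and no reset: what is moved stays moved. The work goes in short steps, Python scripts to look and compute and a tool call to move; the robot and the scene stay as the last step left them, time stands still between calls to the robot, and variables do not carry over. Pictures are saved under pics/ and viewed, at most 13 in all, crops included, and the job is handed in when it is done.

Besides the shell and the picture viewer there is one more tool, called after ">>>" by a JSON object that holds its "op" and its "data", one argument or row to a line. apply_moves: Moves the arm, as the interface text tells. Its arguments: {"type":"object","properties":{"motion":{"type":"array"},"squeeze":{"type":"number"}},"required":["motion"]}

```bash
mkdir -p pics
python3 - <<'E'
from plant import arm
import cv2,numpy as np
for n in("top","side"):
    cv2.imwrite(f"pics/{n}0.png",arm.grab_frame(n)[:,:,::-1])
    p=arm.camera_params(n);print(n,{k:np.round(v,3).tolist() for k,v in p.items()})
print({k:np.round(v,4).tolist() for k,v in arm.camera_params("wrist").items()})
print(arm.state(),arm.tcp_to_tips)
E
```

```text
top {'camera_matrix': [[513.396, 0.0, 284.777], [0.0, 513.396, 207.933], [0.0, 0.0, 1.0]], 'R': [[-0.009, -1.0, 0.022], [-0.991, 0.006, -0.136], [0.136, -0.023, -0.991]], 't': [106.468, 535.824, 946.389]}
side {'camera_matrix': [[542.864, 0.0, 280.231], [0.0, 542.864, 207.979], [0.0, 0.0, 1.0]], 'R': [[-0.887, -0.462, -0.019], [-0.268, 0.547, -0.793], [0.377, -0.698, -0.608]], 't': [524.339, 125.322, 1195.278]}
{'camera_matrix': [[325.1923, 0.0, 276.4893], [0.0, 325.1923, 212.7622], [0.0, 0.0, 1.0]], 'T_tool_cam': [[0.0005, -0.9554, -0.2955, 74.2082], [1.0, 0.0004, 0.0004, 0.1497], [-0.0003, -0.2955, 0.9554, -131.5787], [0.0, 0.0, 0.0, 1.0]]}
{'t': 0.1, 'joint_positions': array([-6.63484817e+01,  1.38288805e+01,  2.20510769e-01,  7.65030591e+01,
       -6.29487589e-04,  8.99987069e+01]), 'joint_velocities': array([-0.05091339, -0.06988835,  0.17478053,  0.06438501,  0.01048299,
        0.10137637]), 'effort': array([ 1.19250330e-03, -3.73137259e+01,  2.53010434e+01,  1.08224872e-02,
        2.12364562e-04,  1.23697839e-05]), 'eef_pos': array([ 200.35806263, -457.48779904,  241.48713125]), 'ee_rot': array([-1.79888571e+02,  6.26971639e-04,  2.36528126e+01]), 'force': array([-0.16698857, -0.29606713,  0.66803862]), 'moment': array([-0.0365674 ,  0.06849943,  0.02374371]), 'gripper_force': 0.0, 'gripper_width': 85.62039036105097} 11.0
```

View pics/top0.png

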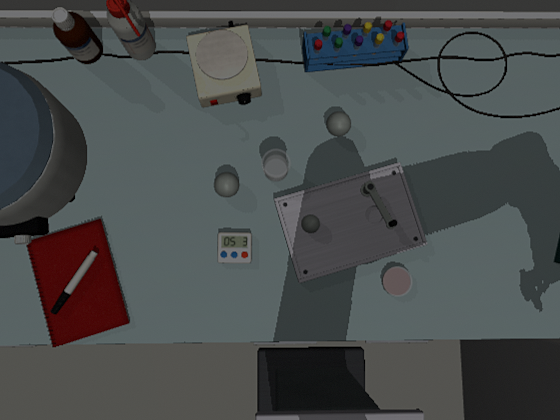

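View pics/side0.png

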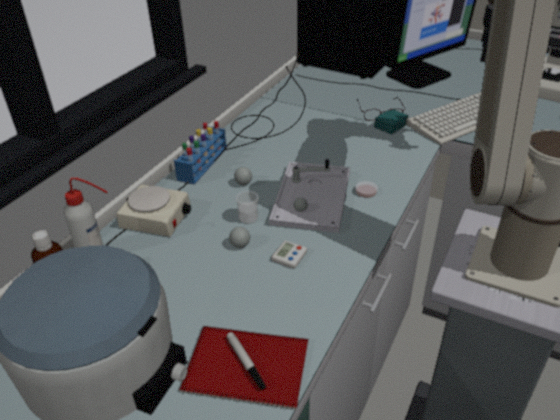

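The top view shows the tray with corners at about (275,196), (402,162), (426,243), (301,281). The ball is at (311,224), the keeper pivot at (369,188) and its pin at (392,222). The two larger balls, at (338,123) and (227,183), are the look-alikes. I'll enlarge the tray to refine these.

Run:
```python
import cv2
a=cv2.imread("pics/top0.png")[145:295,260:440]
a=cv2.convertScaleAbs(a,alpha=1.8,beta=10)
cv2.imwrite("pics/crop0.png",cv2.resize(a,None,fx=4,fy=4,interpolation=cv2.INTER_CUBIC))
```

```text
(no output)
```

View pics/crop0.png

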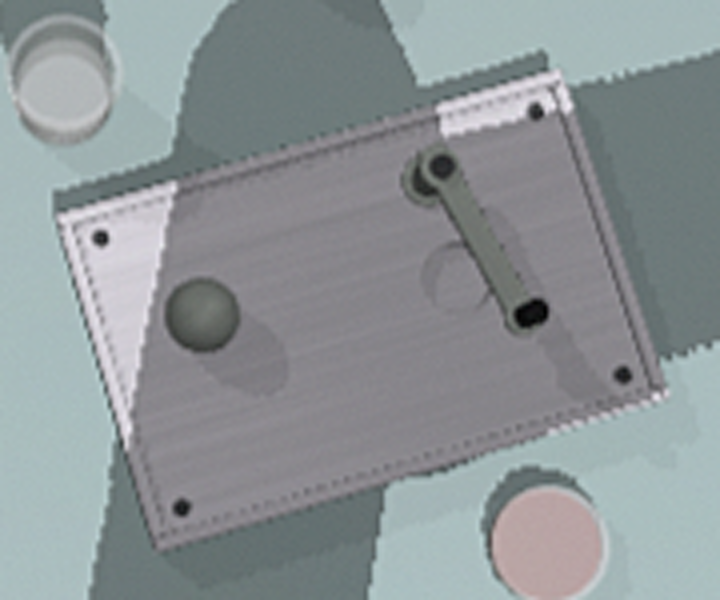

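The crop shows the rim corners at (57,217), (563,72), (665,395), (160,548). It also gives the ball at (202,315), the seat at about (460,278), the pivot at (441,166) and the pin top at (532,311).

```bash
cat > h.py <<'E'
import numpy as np,cv2
from plant import arm
P={n:arm.camera_params(n) for n in("top","side","wrist")}
def back(n,uv,z,st=None):
    """pixel -> world point at height z"""
    p=P[n];K=p["camera_matrix"];d=np.array([(uv[0]-K[0,2])/K[0,0],(uv[1]-K[1,2])/K[1,1],1])
    if n=="wrist":
        from scipy.spatial.transform import Rotation as Ro
        r=np.hypot(d[0],d[1]);d=np.array([d[0]/r*np.sin(r),d[1]/r*np.sin(r),np.cos(r)])
        R=Ro.from_euler("xyz",st["ee_rot"],degrees=True).as_matrix();T=p["T_tool_cam"]
        o=st["eef_pos"]+R@T[:3,3];w=R@T[:3,:3]@d
    else:
        o=-p["R"].T@p["t"];w=p["R"].T@d
    return o+w*(z-o[2])/w[2]
E
python3 - <<'E'
from h import *
c=lambda x,y,z:back("top",(260+x/4-.4,145+y/4-.4),z)
C=[c(57,217,23),c(563,72,23),c(665,395,23),c(160,548,23)]
for a in C:print(a.round(1))
o=np.mean(C,0)[:2];yv=(C[0]+C[3]-C[1]-C[2])[:2];print("len",np.linalg.norm(yv)/2,np.linalg.norm((C[0]+C[1]-C[2]-C[3])[:2])/2)
y=yv/np.linalg.norm(yv);x=np.array([y[1],-y[0]]);print("o",o,"yaw",np.degrees(np.arctan2(x[1],x[0])))
for n,p in dict(ball=c(202,315,36),seat=c(460,278,16),piv=c(441,166,55),pin=c(532,311,81),petri=c(548,545,15),beaker=c(63,95,0)).items():
    d=p[:2]-o;print(n,p.round(1),"tray",(d@x).round(1),(d@y).round(1))
s=o-50*y;print("seat model",s,"piv",s+50*x)
print("timer",back("top",(235,246),19))
E
```

```text
[556.2 123.2  23. ]
[ 627.1 -126.4   23. ]
[ 467.7 -169.6   23. ]
[396.8  75.2  23. ]
len 257.1560454584776 165.78124147936776
o [511.94921584 -24.38780608] yaw 15.991165605416283
ball [506.6  54.4  36. ] tray 16.6 77.3
seat [526.  -73.5  16. ] tray 0.0 -51.1
piv [574.6 -58.5  55. ] tray 50.9 -50.0
pin [502.6 -93.   81. ] tray -27.9 -63.4
petri [ 396.5 -112.    15. ] tray -135.1 -52.4
beaker [621.6 119.8   0. ] tray 145.1 108.4
seat model [525.72367266 -72.45301532] piv [573.7888819 -58.6785585]
timer [465.6275506  198.35865814  19.        ]
```

>>> {"op": "apply_moves", "data": {
  "motion": [
    [[0.2, -0.1, 0.05, 0, 0, 0, 85], [0.4, -0.2, 0.1, 0, 0, 0, 85], [0.6, -0.3, 0.15, 0, 0, 0, 85], [0.75, -0.38, 0.2, 0, 0, 0, 85], [0.848, -0.427, 0.2, 0, 0, 0, 85]]
  ],
  "squeeze": 20
}}

```text
t: 0.72
eef_pos: [352.0, -272.8, 190.9]
ee_rot: [-179.8, 0.1, 23.8]
force: [-0.6, -1.0, 0.3]
gripper_width: 84.9
gripper_force: 0.0
```

>>> {"op": "apply_moves", "data": {
  "motion": [
    [[0.2, -0.1, 0.05, 0, 0, 0, 85], [0.4, -0.2, 0.1, 0, 0, 0, 85], [0.6, -0.3, 0.15, 0, 0, 0, 60], [0.75, -0.38, 0.2, 0, 0, 0, 60], [0.848, -0.427, 0.25, 0, 0, 0, 60], [0.848, -0.427, 0.25, 0, 0, 0, 60], [0.848, -0.427, 0.25, 0, 0, 0, 60]]
  ]
}}

```text
t: 1.6
eef_pos: [502.7, -92.6, 129.6]
ee_rot: [-180.0, 0.1, 23.6]
force: [0.0, -1.4, 0.4]
gripper_width: 60.1
gripper_force: 0.0
```

Run:
```python
from h import *
s=arm.state();print(s["t"],s["eef_pos"],s["ee_rot"],s["gripper_width"],s["force"])
cv2.imwrite("pics/w1.png",cv2.convertScaleAbs(arm.grab_frame("wrist")[:,:,::-1],alpha=1.5))
```

```text
1.6 [502.68144568 -92.6146785  129.61639088] [-1.79979712e+02  6.76782229e-02  2.36461622e+01] 60.052865784852074 [ 0.03360929 -1.38931601  0.43682184]
```

View pics/w1.png

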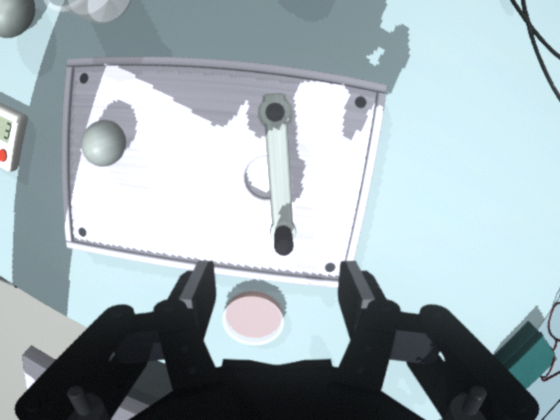

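The wrist view shows the pin with its top at about (284,245) and its base at about (283,228). The ball is at (103,143), the pivot top at (275,111) and the seat at about (262,177), partly hidden.

Run:
```python
from h import *
st=dict(eef_pos=np.array([502.68,-92.61,129.6]),ee_rot=[-179.98,.068,23.646])
b=lambda u,v,z:back("wrist",(u,v),z,st).round(1)
print("pin",b(284,245,81),b(283,229,55),"ball",b(103,143,36),"piv",b(275,111,55))
C=[b(68,61,23),b(386,88,23),b(352,286,23),b(66,246,23)];print(C,np.mean(C,0))
```

```text
pin [502.9 -97.7  81. ] [503.5 -97.3  55. ] ball [504.7  52.   36. ] piv [572.7 -61.1  55. ]
[array([554.3, 118.3,  23. ]), array([ 624.8, -128.2,   23. ]), array([ 469. , -178.3,   23. ]), array([394.4,  74.4,  23. ])] [510.625 -28.45   23.   ]
```

>>> {"op": "apply_moves", "data": {
  "motion": [
    [[0, 0.01, 0.08, 0, 0, 0, 50], [0, 0.01, 0.16, 0, 0, 0, 50], [0, 0.01, 0.232, 0, 0, 0, 50], [0, 0.01, 0.232, 0, 0, 0, 30], [0, 0.01, 0.232, 0, 0, 0, 14], [0, 0.01, 0.232, 0, 0, 0, 14], [0, 0.01, 0.232, 0, 0, 0, 14], [0, 0.01, 0.232, 0, 0, 0, 14]]
  ]
}}

```text
t: 2.65
eef_pos: [504.8, -94.8, 72.3]
ee_rot: [180.0, -0.1, 23.6]
force: [0.9, -0.6, -0.6]
gripper_width: 13.9
gripper_force: 0.3
```

Run:
```python
from h import *
s=arm.state();print(s["t"],s["eef_pos"],s["ee_rot"],s["gripper_width"],s["gripper_force"],s["force"])
a=arm.grab_frame("side")[140:260,240:400,::-1];b=arm.grab_frame("wrist")[40:340,90:490,::-1]
cv2.imwrite("pics/w2.png",np.hstack([cv2.resize(a,(400,300)),b]))
```

```text
2.65 [504.80834091 -94.79776575  72.32102695] [ 1.79950298e+02 -5.35706537e-02  2.36494122e+01] 13.892860008200165 0.30882745049893856 [ 0.86464286 -0.57776839 -0.59184478]
```

View pics/w2.png

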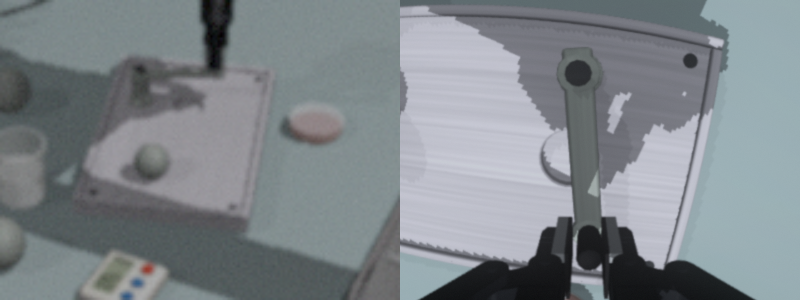

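The pin sits between the pads. Next I'll swing it along the arc.

>>> {"op": "apply_moves", "data": {
  "motion": [
    [[0.002, 0.033, 0, 0, 0, -0.1, 14], [0.007, 0.066, 0, 0, 0, -0.2, 14], [0.016, 0.099, 0, 0, 0, -0.3, 14], [0.028, 0.13, 0, 0, 0, -0.4, 14], [0.043, 0.16, 0, 0, 0, -0.5, 14], [0.061, 0.188, 0, 0, 0, -0.6, 14], [0.082, 0.214, 0, 0, 0, -0.7, 14], [0.106, 0.238, 0, 0, 0, -0.8, 14], [0.132, 0.259, 0, 0, 0, -0.9, 14], [0.16, 0.277, 0, 0, 0, -1, 14], [0.16, 0.277, 0, 0, 0, -1, 14], [0.16, 0.277, 0, 0, 0, -1, 14]]
  ]
}}

```text
t: 4.25
eef_pos: [568.3, -141.9, 71.6]
ee_rot: [-180.0, -0.0, 83.6]
force: [-0.5, 0.1, 0.4]
gripper_width: 14.2
gripper_force: 0.0
```

Run:
```python
from h import *
s=arm.state();print(s["t"],s["joint_positions"],s["gripper_width"],s["gripper_force"],s["force"])
```

```text
4.25 [-1.40152847e+01  3.04332099e+01 -1.55916759e+00  5.80512104e+01
  1.85448100e-03  8.24106636e+01] 14.180635210279386 0.0 [-0.54209837  0.14265903  0.38389751]
```

>>> {"op": "apply_moves", "data": {
  "motion": [
    [[0, 0, 0, 0, 0, 0, 36], [0, 0, 0, 0, 0, 0, 36], [0, 0, -0.15, 0, 0, 0, 36], [0, 0, -0.32, 0, 0, 0, 36], [0.15, -0.07, -0.32, 0, 0, 0.17, 60], [0.3, -0.14, -0.32, 0, 0, 0.34, 60], [0.45, -0.2, -0.32, 0, 0, 0.51, 60], [0.6, -0.27, -0.32, 0, 0, 0.68, 60], [0.7, -0.31, -0.32, 0, 0, 0.84, 60], [0.747, -0.337, -0.32, 0, 0, 1, 60], [0.747, -0.337, -0.32, 0, 0, 1, 60]]
  ]
}}

```text
t: 5.62
eef_pos: [505.3, 53.7, 152.0]
ee_rot: [180.0, -0.0, 23.9]
force: [-0.2, -0.7, 0.6]
gripper_width: 60.2
gripper_force: 0.0
```

>>> {"op": "apply_moves", "data": {
  "motion": [
    [[0, 0, 0, 0, 0, 0.13, 60], [0, 0, 0, 0, 0, 0.25, 60], [0, 0, 0, 0, 0, 0.25, 60], [0, 0, 0, 0, 0, 0.25, 60]]
  ]
}}

```text
t: 6.12
eef_pos: [505.8, 52.4, 151.8]
ee_rot: [180.0, -0.0, 8.8]
force: [0.4, -0.0, -0.1]
gripper_width: 59.9
gripper_force: 0.0
```

Run:
```python
from h import *
s=arm.state();print(s["t"],s["eef_pos"],s["ee_rot"],s["gripper_width"],s["force"])
cv2.imwrite("pics/w3.png",arm.grab_frame("wrist")[:,:,::-1])
```

```text
6.125 [505.8349859   52.38816544 151.80610961] [ 1.79993470e+02 -4.67557316e-03  8.77011957e+00] 59.851980069578254 [ 0.3915193  -0.00273052 -0.06653163]
```

View pics/w3.png

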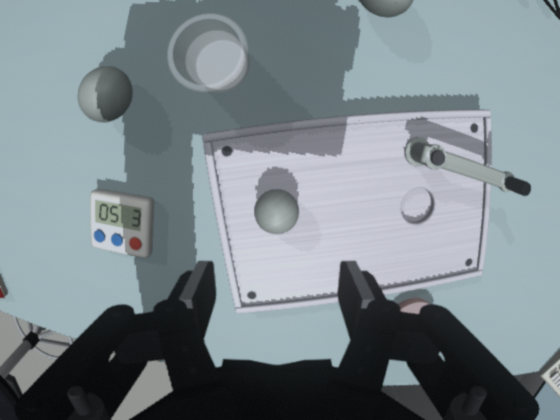

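The keeper is well open. The ball is at (276,212) and the seat mouth is clearly visible at (417,206).

Run:
```python
from h import *
st=dict(eef_pos=np.array([505.83,52.39,151.8]),ee_rot=[180,0,8.77])
b=lambda u,v,z:back("wrist",(u,v),z,st)
B=b(276,212,36);S=b(417,206,18);print(B,S,S-B)
g=cv2.imread("pics/w3.png",0)
y=np.radians(8.77);x=np.array([np.cos(y),np.sin(y)]);yy=np.array([np.sin(y),-np.cos(y)])
for n,p in(("ball",B),("seat",S)):
    d=p[:2]-st["eef_pos"][:2];print(n,"tool",d@x,d@yy)
C=[b(206,141,23),b(490,111,23),b(481,274,23),b(238,311,23)];print(np.round(C,1),np.mean(C,0))
```

```text
[504.309497    51.97698135  36.        ] [524.03307725 -74.14603916  18.        ] [  19.72358026 -126.12302051  -18.        ]
ball tool -1.5656980975020371 0.17636114887661536
seat tool -1.3024916919869318 127.83201767278986
[[ 551.1  116.5   23. ]
 [ 626.3 -127.7   23. ]
 [ 465.9 -172.9   23. ]
 [ 396.4   72.3   23. ]] [509.90509114 -27.9489738   23.        ]
```

>>> {"op": "apply_moves", "data": {
  "motion": [
    [[-0.006, 0, 0.1, 0, 0, 0, 60], [-0.006, 0, 0.2, 0, 0, 0, 60], [-0.006, 0, 0.3, 0, 0, 0, 60], [-0.006, 0, 0.4, 0, 0, 0, 60], [-0.006, 0, 0.46, 0, 0, 0, 60], [-0.006, 0, 0.48, 0, 0, 0, 60], [-0.006, 0, 0.48, 0, 0, 0, 50], [-0.006, 0, 0.48, 0, 0, 0, 44], [-0.006, 0, 0.48, 0, 0, 0, 40], [-0.006, 0, 0.48, 0, 0, 0, 39], [-0.006, 0, 0.48, 0, 0, 0, 39]]
  ]
}}

```text
t: 7.55
eef_pos: [504.3, 52.7, 32.0]
ee_rot: [180.0, -0.0, 8.7]
force: [-0.6, -0.7, 0.2]
gripper_width: 39.0
gripper_force: 0.0
```

Run:
```python
from h import *
s=arm.state();print(s["t"],s["eef_pos"],s["ee_rot"],s["gripper_width"],s["gripper_force"],s["force"])
a=arm.grab_frame("side")[140:260,240:400,::-1];b=arm.grab_frame("wrist")[60:360,90:490,::-1]
cv2.imwrite("pics/w4.png",np.hstack([cv2.resize(a,(400,300)),b]))
```

```text
7.55 [504.29152892  52.70218742  32.02364734] [ 1.79999492e+02 -2.18210416e-02  8.65617348e+00] 38.95446768638915 0.0 [-0.57677808 -0.73898382  0.17000985]
```

View pics/w4.png

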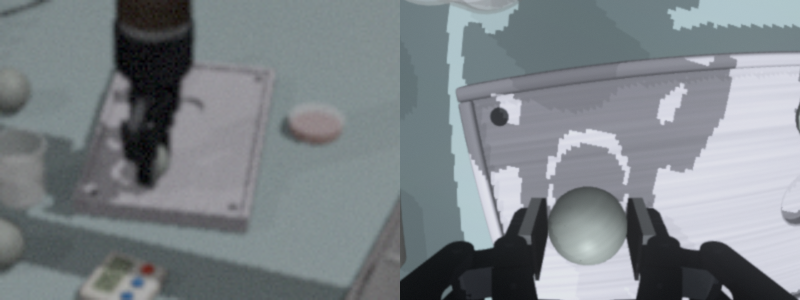

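>>> {"op": "apply_moves", "data": {
  "motion": [
    [[0, 0.01, 0, 0, 0, 0, 39], [0, 0.03, 0, 0, 0, 0, 39], [0, 0.06, 0, 0, 0, 0, 39], [0, 0.1, 0, 0, 0, 0, 39], [0, 0.14, 0, 0, 0, 0, 39], [0, 0.18, 0, 0, 0, 0, 39], [0, 0.22, 0, 0, 0, 0, 39], [0, 0.26, 0, 0, 0, 0, 39], [0, 0.3, 0, 0, 0, 0, 39], [0, 0.33, 0, 0, 0, 0, 39], [0, 0.35, 0, 0, 0, 0, 39], [0, 0.36, 0, 0, 0, 0, 39]]
  ]
}}

```text
t: 9.15
eef_pos: [517.7, -36.6, 31.8]
ee_rot: [180.0, 0.0, 8.6]
force: [-0.4, 0.9, 0.5]
gripper_width: 38.8
gripper_force: 0.0
```

Run:
```python
from h import *
s=arm.state();print(s["t"],s["eef_pos"],s["ee_rot"],s["gripper_width"],s["gripper_force"],s["force"])
cv2.imwrite("pics/w5.png",arm.grab_frame("wrist")[60:360,90:490,::-1])
```

```text
9.15 [517.74085503 -36.6492494   31.76014339] [1.79995897e+02 4.03196987e-03 8.63605263e+00] 38.82501701740224 0.0 [-0.40072678  0.89170731  0.48782267]
```

View pics/w5.png

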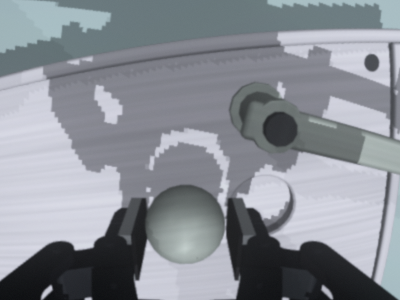

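The ball, at (185,223) in the crop, is still centred between the pads. The seat mouth lies just ahead: right edge 294, top 172, bottom 234, so centred near (262,203).

Run:
```python
from h import *
st=dict(eef_pos=np.array([517.74,-36.65,31.8]),ee_rot=[180,0,8.64])
y=np.radians(8.64);x=np.array([np.cos(y),np.sin(y)]);yy=np.array([np.sin(y),-np.cos(y)])
for n,u,v,z in(("ball",275,283,36),("seat",352,263,18),("seatR",384,263,18),("top",352,232,18),("bot",352,294,18)):
    p=back("wrist",(u,v),z,st);d=p[:2]-st["eef_pos"][:2];print(n,p,"tool",d@x,d@yy)
```

```text
ball [519.75066526 -36.20558405  36.        ] tool 2.0546103602115977 -0.13731922760689608
seat [526.30443525 -74.47995432  18.        ] tool 2.784216679265601 38.687247674680535
seatR [528.3661971  -91.65729118  18.        ] tool 2.2421055825670013 55.979381119354926
top [542.67502836 -70.52717938  18.        ] tool 19.562840067557786 37.23861182279983
bot [508.3304624  -79.07642149  18.        ] tool -15.676289928025202 40.53140230353757
```

>>> {"op": "apply_moves", "data": {
  "motion": [
    [[0, 0.015, 0, 0, 0, 0, 39], [0, 0.035, 0, 0, 0, 0, 39], [0, 0.06, 0, 0, 0, 0, 39], [0, 0.085, 0, 0, 0, 0, 39], [0, 0.11, 0, 0, 0, 0, 39], [0, 0.13, 0, 0, 0, 0, 39], [0, 0.145, 0, 0, 0, 0, 39], [0, 0.153, 0, 0, 0, 0, 39], [0, 0.155, 0, 0, 0, 0, 39], [0, 0.155, 0, 0, 0, 0, 39], [0, 0.155, 0, 0, 0, 0, 39]]
  ]
}}

```text
t: 10.58
eef_pos: [523.5, -74.4, 31.8]
ee_rot: [-180.0, 0.0, 8.7]
force: [0.1, 0.9, -0.9]
gripper_width: 39.1
gripper_force: 0.0
```

Run:
```python
from h import *
s=arm.state();print(s["t"],s["eef_pos"],s["ee_rot"],s["gripper_width"],s["gripper_force"],s["force"])
cv2.imwrite("pics/w6.png",arm.grab_frame("wrist")[60:360,90:490,::-1])
```

```text
10.575 [523.51164061 -74.42274802  31.81808383] [-1.79996452e+02  2.30242460e-03  8.66863408e+00] 39.126551429916944 0.0 [ 0.13607742  0.90927279 -0.87780432]
```

View pics/w6.png

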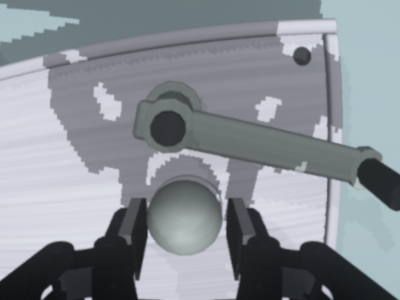

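The ball has dropped: it looks smaller and sits inside the seat rim, at (185,217) in the crop. I'll release, lift and go back to the pin.

>>> {"op": "apply_moves", "data": {
  "motion": [
    [[0, 0, 0, 0, 0, 0, 50], [0, 0, 0, 0, 0, 0, 56], [0, 0, -0.1, 0, 0, 0, 56], [0, 0, -0.25, 0, 0, 0, 56], [0, 0, -0.4, 0, 0, 0, 56], [0.03, 0.07, -0.4, 0, 0, -0.17, 50], [0.06, 0.13, -0.4, 0, 0, -0.34, 50], [0.09, 0.19, -0.4, 0, 0, -0.51, 50], [0.11, 0.24, -0.4, 0, 0, -0.68, 50], [0.13, 0.28, -0.4, 0, 0, -0.85, 50], [0.136, 0.294, -0.4, 0, 0, -1, 50], [0.136, 0.294, -0.4, 0, 0, -1, 50]]
  ]
}}

```text
t: 12.12
eef_pos: [568.2, -142.4, 131.7]
ee_rot: [-180.0, -0.0, 68.5]
force: [0.8, 0.0, 0.5]
gripper_width: 50.2
gripper_force: 0.0
```

>>> {"op": "apply_moves", "data": {
  "motion": [
    [[0, 0, 0, 0, 0, -0.13, 50], [0, 0, 0, 0, 0, -0.25, 50], [0, 0, 0, 0, 0, -0.25, 50], [0, 0, 0, 0, 0, -0.25, 50]]
  ]
}}

```text
t: 12.62
eef_pos: [568.1, -142.0, 131.8]
ee_rot: [-180.0, -0.0, 83.5]
force: [1.2, -0.6, 0.5]
gripper_width: 49.9
gripper_force: 0.0
```

Run:
```python
from h import *
s=arm.state();print(s["t"],s["eef_pos"],s["ee_rot"],s["gripper_width"],s["force"])
a=arm.grab_frame("side")[140:260,240:400,::-1];b=arm.grab_frame("wrist")[60:360,90:490,::-1]
cv2.imwrite("pics/w7.png",np.hstack([cv2.resize(a,(400,300)),b]))
```

```text
12.625 [ 568.12001336 -141.98283461  131.8142495 ] [-1.79994391e+02 -1.00831291e-03  8.34980014e+01] 49.914934950802554 [ 1.18508563 -0.62557101  0.51474741]
```

View pics/w7.png

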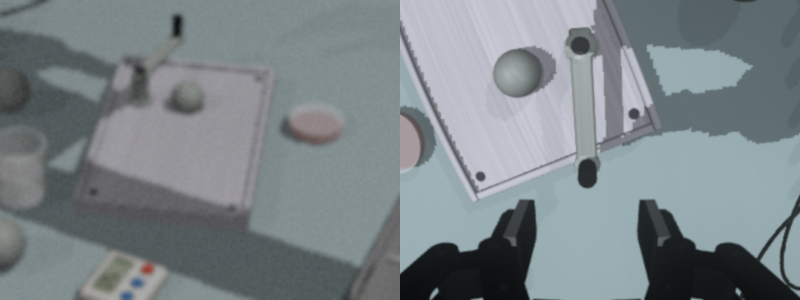

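The ball is seated and the pin is centred between the pads. Now I'll descend, close loosely and swing back.

>>> {"op": "apply_moves", "data": {
  "motion": [
    [[0, 0, 0.08, 0, 0, 0, 50], [0, 0, 0.16, 0, 0, 0, 50], [0, 0, 0.24, 0, 0, 0, 50], [0, 0, 0.24, 0, 0, 0, 30], [0, 0, 0.24, 0, 0, 0, 14], [0, 0, 0.24, 0, 0, 0, 14], [0, 0, 0.24, 0, 0, 0, 14], [0, 0, 0.24, 0, 0, 0, 14]]
  ]
}}

```text
t: 13.72
eef_pos: [568.5, -142.2, 72.3]
ee_rot: [180.0, 0.0, 83.6]
force: [0.1, 0.1, 0.1]
gripper_width: 13.5
gripper_force: 0.0
```

>>> {"op": "apply_moves", "data": {
  "motion": [
    [[0.002, -0.033, 0, 0, 0, 0.1, 14], [0.007, -0.066, 0, 0, 0, 0.2, 14], [0.016, -0.099, 0, 0, 0, 0.3, 14], [0.028, -0.13, 0, 0, 0, 0.4, 14], [0.043, -0.16, 0, 0, 0, 0.5, 14], [0.061, -0.188, 0, 0, 0, 0.6, 14], [0.082, -0.214, 0, 0, 0, 0.7, 14], [0.106, -0.238, 0, 0, 0, 0.8, 14], [0.132, -0.259, 0, 0, 0, 0.9, 14], [0.16, -0.277, 0, 0, 0, 1, 14], [0.16, -0.277, 0, 0, 0, 1, 14], [0.16, -0.277, 0, 0, 0, 1, 14]]
  ]
}}

```text
t: 15.22
eef_pos: [504.1, -94.9, 72.0]
ee_rot: [180.0, -0.0, 23.7]
force: [0.2, 0.0, 0.1]
gripper_width: 14.1
gripper_force: 0.0
```

>>> {"op": "apply_moves", "data": {
  "motion": [
    [[0, -0.015, 0, 0, 0, 0.05, 14], [0.002, -0.03, 0, 0, 0, 0.1, 14], [0.004, -0.045, 0, 0, 0, 0.14, 14], [0.004, -0.052, 0, 0, 0, 0.155, 14], [0.004, -0.052, 0, 0, 0, 0.155, 14]]
  ]
}}

```text
t: 15.85
eef_pos: [499.7, -82.5, 71.8]
ee_rot: [180.0, -0.0, 14.4]
force: [0.1, -0.5, -0.7]
gripper_width: 13.9
gripper_force: 0.1
```

>>> {"op": "apply_moves", "data": {
  "motion": [
    [[0, -0.008, 0, 0, 0, 0, 14], [0, -0.008, 0, 0, 0, 0, 14]]
  ]
}}

```text
t: 16.1
eef_pos: [499.1, -80.7, 71.8]
ee_rot: [180.0, 0.0, 14.4]
force: [-0.0, -2.0, 0.0]
gripper_width: 14.0
gripper_force: 0.8
```

>>> {"op": "apply_moves", "data": {
  "motion": [
    [[0, -0.006, 0, 0, 0, 0, 14], [0, -0.006, 0, 0, 0, 0, 14]]
  ]
}}

```text
t: 16.35
eef_pos: [499.0, -80.5, 71.9]
ee_rot: [179.8, 0.0, 14.3]
force: [1.4, -5.9, -1.5]
gripper_width: 14.0
gripper_force: 2.9
```

The force rose to 6 N against the push, so the keeper is at its stop. I'll ease back slightly, open and lift.

>>> {"op": "apply_moves", "data": {
  "motion": [
    [[0, 0.006, 0, 0, 0, 0, 14], [0, 0.006, 0, 0, 0, 0, 24], [0, 0.006, 0, 0, 0, 0, 36], [0, 0.006, 0, 0, 0, 0, 36], [0, 0.006, -0.1, 0, 0, 0, 36], [0, 0.006, -0.2, 0, 0, 0, 36], [0, 0.006, -0.35, 0, 0, 0, 36], [-0.2, 0.006, -0.4, 0, 0, 0, 36], [-0.3, 0.006, -0.4, 0, 0, 0, 36], [-0.3, 0.006, -0.4, 0, 0, 0, 36]]
  ]
}}

```text
t: 17.6
eef_pos: [425.1, -99.1, 172.2]
ee_rot: [-180.0, -0.0, 14.3]
force: [1.5, -0.0, 0.3]
gripper_width: 36.1
gripper_force: 0.0
```

Run:
```python
from h import *
a=arm.grab_frame("side")[140:260,240:400,::-1];b=arm.grab_frame("wrist")[0:300,90:490,::-1]
cv2.imwrite("pics/w8.png",np.hstack([cv2.resize(a,(400,300)),b]))
```

```text
(no output)
```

View pics/w8.png

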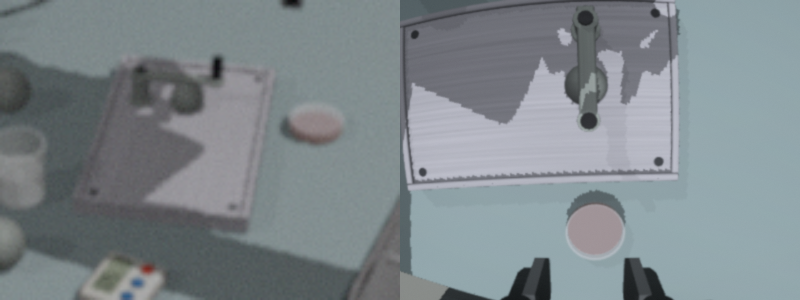

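The keeper lies straight over the seated ball, the bystanders are where they were, and the gripper is clear of everything.

```bash
python3 -c "
from plant import arm
print(arm.job_done())"
```

```text
the job is handed in; nothing more can be done
None
```

The job is handed in: the ball was rolled into its seat without lifting, the keeper was swung back over it to its stop, and the beaker, timer and petri dish were left where they stood (no verdict was returned).

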